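# Square up the espresso serving boards

## Robot

A 6-joint arm with a two-finger parallel gripper is mounted at the origin on the work surface. World frame = base frame: x ahead of the robot, y to its left, z up, the work surface at z = 0. Lengths are in m, angles in degrees, forces in N, time in s.
With the tool pointing down it reaches from about 0.3 to 0.75 m from the base axis. Payload 8.5 kg.
Tool frame: the origin (TCP) lies on the centre line of the jaws, within the pads' length; the fingertips stand 14 mm ahead of it and the grasp point (between the pads) lies 5 mm behind it; z points along the fingers, x is the direction in which the jaws open and shut, and the axes are right-handed (so a half turn about z gives the same grasp; the last joint's range is limited). The gripper opens to 85 mm and grips with 20 to 120 N. Pads are 22 mm wide; open, the fingers measure 114 mm over their backs; the gripper's body (76 mm by 85 mm) begins 54 mm behind the grasp point. The pads swing forward as they close: fully open they stand 13 mm farther back than shut.
Start: joints at [-81.721, 21.807, 74.336, -0, 83.858, -12.336], TCP at [0.194, -0.515, 0.245] pointing down, gripper open.
Joint ranges: [-178.18, 178.18], [-50.72, 133.34], [12.68, 142.11], [-81.47, 261.47], [9.98, 163.14], [-165.26, 165.26]. Speed limits (degrees/s): [136.94, 136.94, 180, 180, 180, 180].

## Interface

Orientations are given as a 3x3 rotation matrix whose columns are the frame's x, y, z axes.
In Python, from rig import * gives the robot as it stands.
- The arm moves only by the shell command python3 -m crank 'ROWS' [FORCE]. ROWS is JSON, one flat list of numbers, 7 for each row, row after row: the turn, a rotation vector about the world's x, y, z in rad, then the shift along the world's x, y, z in m, then the opening in per cent of the stroke, from 0 (shut) to 100 (fully open). A call has 1 to 20 rows; each row shifts and turns the commanded pose from where the row before left it; what a row does not reach is not made up. A row lasts 1/10 s, in which the tool goes at most 50 mm and 8.59 degrees, less where a joint would pass 70% of its speed; a pose out of reach is approached as far as the arm can. A call is refused whole if a number of a shift passes 0.05 or a number of a turn 0.15, either way. A call with a gripper value outside its range is refused whole. The fingers move at their own pace and stop on an object; FORCE is the grip in N (left out, the last holds). Time passes only in rows, so rows that do not move let the fingers close. It gives the time, the measured TCP pose, the force and the opening at its end, in the units of the state.
- observe(): the state, without advancing time (a new reading comes with each control period).
- get_image(name): name is "side" or "top" or "wrist"; returns a dict with "frame" (384x512x3 uint8, red, green, blue), "fov_y" (degrees; the focal length in pixels is half the picture's height over the tangent of half this angle, whatever the lens; pixels are square), "cx", "cy" (the principal point, pixels), "k1" (the pictures are not rectified: a ray, as slopes to the right and down, at radius r is drawn at 1 + k1 r^2 times it, then the intrinsics apply), "world_to_cam" (4x4, takes a point from world to camera coordinates). Camera axes: x right, y up, looking along -z (the intrinsics and any distortion apply to the point x, -y, -z); pixel columns grow to the right and rows downward; lengths in m; the calibration is good to about 2 mm. A picture is of the moment at which its call begins. There is no depth.
- close_job(): hands the job in, once; it reports no verdict.
The state is a dict: "time_s": time; "q": joint angles; "qvel": joint speeds; "joint_efforts": joint torques, N m; "position": TCP position; "tool_rot": TCP orientation; "ft_force": force on the tool from outside, world axes, zero at the start; "wrist_torque": the same for the moment, N m; "grip_width": finger opening in m.
Only numpy, scipy, OpenCV 4.12 (cv2) and the standard library are available. Lean on these libraries where they do the work, as an engineer would, in place of code of your own. Each camera call takes 0.05 s, during which the arm holds its last target. There are 200 camera calls.

## Task

Stack the two loose bamboo serving boards on top of the one that already lies askew in the steel corner rack, then square the pile up: all three lying flat, edges flush with one another and snug against both fences of the rack. The rack is free-standing, so nudge the boards home gently without shoving it out of its place, and leave the jug, the jar and the cup as they stand.

Things in the scene. Friction and masses are not known exactly. Their poses are not given: they have to be found in the camera images.
- rack: loose steel rack, 2.2 kg; slides if pushed with over about 10 N (the boards on it slide at 2 to 5 N). Origin: centre of underside. Base 100 (x) x 180 (y) x 10 mm, floor 10 mm above the counter. Two fences, 5 mm thick, top 55 mm above the counter: along the long -x side (inner face x = -45 mm) and along the short +y end (inner face y = +85 mm). The +x side and the -y end are open.
- rack_home (a point): point on the rack's floor under the centre of a board snug against both fences; at x = -13, y = +5, z = 10 mm in the rack's frame, axes as the rack's (a squared board's long y axis runs along y). The squared pile's open edges lie 32 mm to +x and 80 mm to -y of it. Three boards make 42 mm.
- board_a_center (a point): bamboo serving board, flat slab 64 (its x) x 160 (its y, long) x 14 mm (z), about 0.12 kg, two darker stripes along it; all three are alike. This point: centre of the slab, 7 mm above its underside. At the start it lies askew on the rack's floor, 10 to 30 mm short of the fences.
- board_b_center (a point): bamboo serving board, flat slab 64 (its x) x 160 (its y, long) x 14 mm (z), about 0.12 kg, two darker stripes along it; all three are alike. This point: centre of the slab, 7 mm above its underside. At the start it lies loose on the counter to the left (+y) of the rack.
- board_c_center (a point): bamboo serving board, flat slab 64 (its x) x 160 (its y, long) x 14 mm (z), about 0.12 kg, two darker stripes along it; all three are alike. This point: centre of the slab, 7 mm above its underside. At the start it lies loose on the counter to the right (-y) of the rack.
- board_a: the same board as board_a_center, origin at the centre of its underside.
- board_b: the same board as board_b_center, origin at the centre of its underside.
- board_c: the same board as board_c_center, origin at the centre of its underside.
- jug: small pale aluminium milk jug with a handle, about 85 mm high and 72 mm across, bystander: leave it standing where it is. Origin at the centre of its underside.
- jar: amber glass jar with a black cap, about 90 mm high and 68 mm across, bystander: leave it standing where it is. Origin at the centre of its underside.
- glass: small blue ceramic cup, about 70 mm high and 60 mm across, bystander: leave it standing where it is. Origin at the centre of its underside.
Not all that is in view belongs to the job. Leave any purple or red look-alike of the board_a alone. What is shaped like the board_c but blue is not meant.

How it is judged:
By the outcome, as a careful person would: the job done as asked, in the order asked, and still so for the second after the job is handed in, with the robot touching nothing.
It also fails if it takes over 69 s, if anything falls off the work surface, if the arm or the gripper's body presses on something with over 40 N, if the wrist force passes 120 N, or if a joint passes its speed limit or range.

## Working session

There is one attempt and no reset: what is moved stays moved. The work goes in short steps, Python scripts to look and compute and a shell command to move; the robot and the scene stay as the last step left them, time stands still between calls to the robot, and variables do not carry over. Pictures are saved under pics/ and viewed, about 8 in all and at most 12, crops included, and the job is handed in when it is done.

```bash
mkdir -p pics; ls
python3 - <<'E'
from rig import *
import cv2,json
s=observe();print({k:s[k] for k in('time_s','position','grip_width','ft_force')})
for n in('top','side'):
    d=get_image(n);cv2.imwrite(f'pics/{n}0.png',d['frame'][:,:,::-1])
    print(n,d['fov_y'],d['cx'],d['cy'],d['k1'],d['world_to_cam'])
E
```

```text
pics
{'time_s': 0.0, 'position': array([ 0.19358034, -0.51450819,  0.24471486]), 'grip_width': 0.08534190626924403, 'ft_force': array([-0.12308439,  0.68054272, -0.65334446])}
top 43.42540843154202 258.68941160104526 198.7258486323273 -0.14814465427785012 [[-2.04107075e-02 -9.99791305e-01  8.65288933e-04 -4.01900774e-02]
 [ 9.94831649e-01 -2.02233388e-02  9.95038008e-02 -5.17966894e-01]
 [-9.94655358e-02  2.89175979e-03  9.95036806e-01 -1.45251884e+00]
 [ 0.00000000e+00  0.00000000e+00  0.00000000e+00  1.00000000e+00]]
side 45.789643006255794 263.1226888660743 187.5982666776247 -0.01292012788106377 [[-0.87201395 -0.48931644 -0.01269194  0.4252843 ]
 [ 0.36299574 -0.66385683  0.65385641 -0.24815676]
 [-0.32836832  0.56556479  0.7565122  -1.34478041]
 [ 0.          0.          0.          1.        ]]
```

View pics/top0.png

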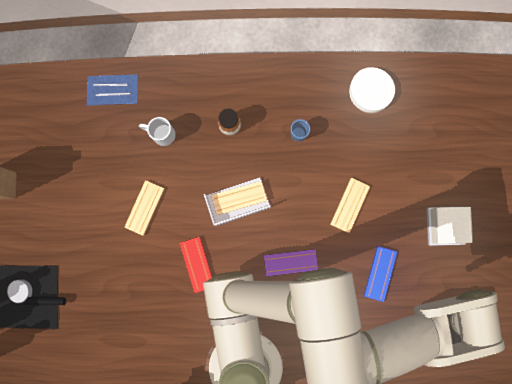

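View pics/side0.png

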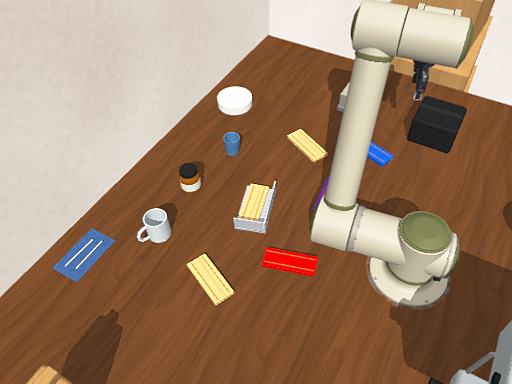

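Top view: the bamboo boards are at (145,208) = b (left), (238,201) on the rack = a, and (350,205) = c (right). The decoys are red (196,264), purple (290,262) and blue (381,274), so not bamboo. I'll measure and confirm with a crop.

```bash
cat > h.py <<'E'
from rig import *
import cv2, numpy as np
def K(d):
    f=d['frame'].shape[0]/2/np.tan(np.radians(d['fov_y']/2)); return np.array([[f,0,d['cx']],[0,f,d['cy']],[0,0,1.]])
def rays(d,px):
    u=cv2.undistortPoints(np.float64(px).reshape(-1,1,2),K(d),np.array([d['k1'],0,0,0.]))[:,0]
    M=np.array(d['world_to_cam']);R=M[:3,:3]
    return -R.T@M[:3,3], np.c_[u[:,0],-u[:,1],-np.ones(len(u))]@R
def plane(d,px,z):
    c,r=rays(d,px); return c+r*((z-c[2])/r[:,2])[:,None]
def proj(d,P):
    M=np.array(d['world_to_cam']);p=np.c_[P,np.ones(len(P))]@M.T
    q=np.c_[p[:,0],-p[:,1],-p[:,2]]
    return cv2.projectPoints(q,np.zeros(3),np.zeros(3),K(d),np.array([d['k1'],0,0,0.]))[0][:,0]
def bamboo(d,z,amin=300):
    h=cv2.cvtColor(d['frame'],cv2.COLOR_RGB2HSV)
    m=cv2.inRange(h,(15,50,150),(35,200,255)); m=cv2.morphologyEx(m,cv2.MORPH_CLOSE,np.ones((5,5)))
    out=[]
    for c in cv2.findContours(m,cv2.RETR_EXTERNAL,cv2.CHAIN_APPROX_NONE)[0]:
        if cv2.contourArea(c)<amin: continue
        P=plane(d,c.reshape(-1,2),z)[:,:2]
        r=cv2.minAreaRect(np.float32(P*1000)); b=cv2.boxPoints(r)
        e=b[1]-b[0],b[2]-b[1]; l=max(e,key=np.linalg.norm)
        a=np.degrees(np.arctan2(-l[0],l[1])); a=(a+90)%180-90   # yaw: long axis vs +y
        out.append((np.mean(c.reshape(-1,2),0).round(0),np.round(r[0],1),np.round(r[1],1),round(float(a),1)))
    return out
def crop(d,x0,y0,x1,y1,k,name):
    cv2.imwrite(name,cv2.resize(d['frame'][y0:y1,x0:x1,::-1],None,fx=k,fy=k,interpolation=cv2.INTER_CUBIC))
E
python3 - <<'E'
from h import *
t=get_image('top');s=get_image('side')
print(rays(t,[[0,0]])[0],rays(s,[[0,0]])[0])
for r in bamboo(t,.014):print('top',*r)
for r in bamboo(s,.014):print('side',*r)
a=cv2.resize(t['frame'][165:245,110:380],None,fx=2.9,fy=2.9,interpolation=2)
b=cv2.resize(s['frame'][170:240,220:290],None,fx=5,fy=5,interpolation=2)
o=np.zeros((a.shape[0]+b.shape[0],a.shape[1],3),np.uint8);o[:a.shape[0]]=a;o[a.shape[0]:,:b.shape[1]]=b
c=cv2.resize(t['frame'][170:230,195:280],None,fx=5,fy=5,interpolation=2);o[a.shape[0]:a.shape[0]+300,352:352+425]=c
cv2.imwrite('pics/c1.png',o[:,:,::-1])
E
```

```text
[ 0.36999399 -0.04645637  1.49688416] [0.0193504  0.80391848 1.18499936]
top [239. 198.] [522.3  10. ] [ 65.2 160.5] 14.2
top [144. 208.] [498.8 307.4] [ 65.8 160.4] 65.3
top [350. 205.] [ 493.6 -332.8] [ 65.2 161.2] 63.7
side [ 48. 378.] [694.4 733.5] [111.4  42.3] -60.6
side [210. 280.] [494.1 306.9] [ 66.9 166.9] 65.4
side [254. 202.] [525.5  -4.8] [ 66.6 152.8] 15.4
side [306. 145.] [ 489.3 -331.8] [ 73.5 169.2] 64.0
side [402.  65.] [ 341.6 -988.2] [105.4 134.2] 14.4
side [452.  32.] [  151.3 -1320.2] [541.5 785.2] 28.4
```

View pics/c1.png

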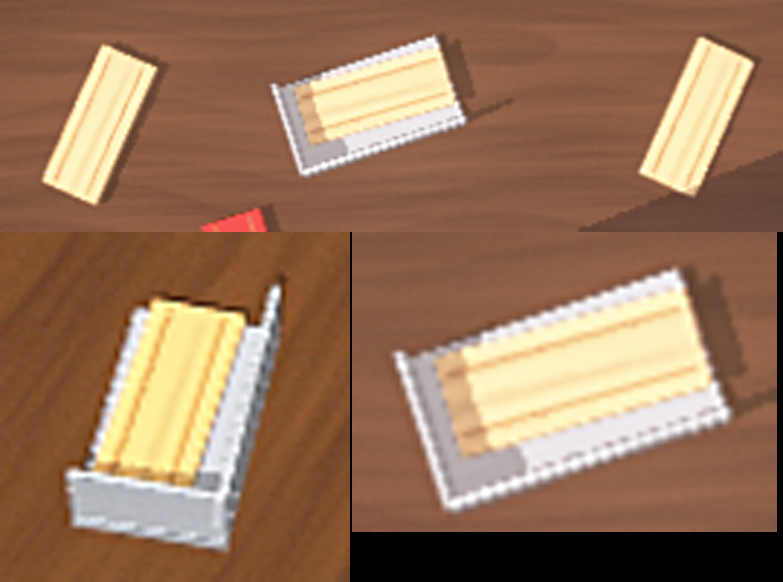

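The crop confirms that all three are bamboo-coloured with two stripes. The rack's fences are at the image bottom (-x) and left (+y), as described. Next, the rack pose from its fence-top corners: (204,194), (214.5,225), (270,206), plus base corner (260.5,177.5).

Run:
```python
from h import *
t=get_image('top')
g=cv2.cvtColor(t['frame'],cv2.COLOR_RGB2HSV)
px=np.array([[203.8,193.9],[214.3,224.9],[269.9,205.7]])
W=plane(t,px,.055)[:,:2]; W2=plane(t,[[260.3,177.3]],.010)[:,:2]; W=np.r_[W,W2]
L=np.array([[.05,.09],[-.05,.09],[-.05,-.09],[.05,-.09]])
a=(L-L.mean(0));b=W-W.mean(0);H=a.T@b;th=np.arctan2(H[0,1]-H[1,0],H[0,0]+H[1,1])
R=np.array([[np.cos(th),-np.sin(th)],[np.sin(th),np.cos(th)]])
o=W.mean(0);print('rack',o*1000,np.degrees(th),'res',((W-o-L@R.T)*1000).round(1).tolist())
print('home',(o+R@[-.013,.005])*1000)
print(W*1000)
# board a on rack: plane z=.024
for r in bamboo(t,.024):print(*r, 'in rack', (R.T@(r[1]/1000-o)*1000).round(1))
print(observe()['tool_rot'].round(3))
```

```text
rack [512.04121524  14.31716762] 17.482902028837284 res [[-0.6, -0.7], [0.8, -1.3], [1.0, 2.7], [-1.2, -0.7]]
home [498.13962296  15.18072548]
[[532.10371736 114.45390248]
 [438.08956349  83.83315234]
 [492.4109192  -83.85807877]
 [585.5606609  -57.16030556]]
[239. 198.] [521.1  10. ] [ 64.7 160.3] 14.2 in rack [ 7.3 -6.8]
[144. 208.] [498. 305.] [ 64.4 159.4] 65.7 in rack [ 73.9 281.5]
[350. 205.] [ 492.8 -330.9] [ 64.7 160.1] 63.7 in rack [-122.1 -323.5]
[[ 0.352 -0.936 -0.   ]
 [-0.936 -0.352  0.001]
 [-0.001 -0.    -1.   ]]
```

Board c first, to leave the last joint in a good range: turn +133° and travel to above c.

```bash
python3 -m crank '[0,0,0.145,0.01875,0.01136,-0.0115,90, 0,0,0.145,0.01875,0.01136,-0.0115,90, 0,0,0.145,0.01875,0.01136,-0.0115,90, 0,0,0.145,0.01875,0.01136,-0.0115,90, 0,0,0.145,0.01875,0.01136,-0.0115,90, 0,0,0.145,0.01875,0.01136,-0.0115,90, 0,0,0.145,0.01875,0.01136,-0.0115,90, 0,0,0.145,0.01875,0.01136,-0.0115,90, 0,0,0.145,0.01875,0.01136,-0.0115,90, 0,0,0.145,0.01875,0.01136,-0.0115,90, 0,0,0.145,0.01875,0.01136,-0.0115,90, 0,0,0.145,0.01875,0.01136,-0.0115,90, 0,0,0.145,0.01875,0.01136,-0.0115,90, 0,0,0.145,0.01875,0.01136,-0.0115,90, 0,0,0.145,0.01875,0.01136,-0.0115,90, 0,0,0.145,0.01875,0.01136,-0.0115,90, 0,0,0,0,0,0,90]' 30
python3 - <<'E'
from h import *
s=observe();R=s['tool_rot'];print(s['position'].round(4),R.round(3).tolist(),np.degrees(np.arctan2(R[1,0],R[0,0])),s['q'].round(1),s['grip_width'],s['ft_force'])
w=get_image('wrist');cv2.imwrite('pics/w1.png',w['frame'][:,:,::-1]);print(rays(w,[[0,0]])[0])
for r in bamboo(w,.014):print(*r)
E
```

```text
time_s: 1.95
position: [0.4947, -0.3311, 0.0597]
tool_rot: [[0.441, 0.898, -0.002], [0.898, -0.441, 0.002], [0.001, -0.002, -1.0]]
ft_force: [-1.0, 0.7, 0.1]
grip_width: 0.0769
[ 0.4947 -0.3311  0.0597] [[0.441, 0.898, -0.002], [0.898, -0.441, 0.002], [0.001, -0.002, -1.0]] 63.83464093742251 [ -45.2   37.    81.1    0.    62.1 -109. ] 0.07687580124935231 [-1.02014584  0.65375235  0.09517191]
[ 0.43479461 -0.3005447   0.188684  ]
[251. 204.] [ 492.8 -333.5] [ 64.6 159.6] 63.8
```

View pics/w1.png

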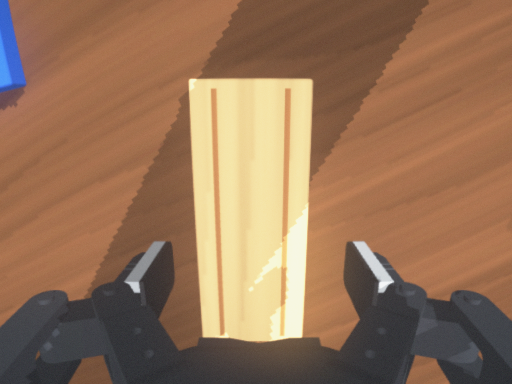

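The wrist view shows board c centred between the open fingers at (251,204), with the pads about 6 mm clear on each side. Next: correct by 2 mm, descend, and feel for the counter.

```bash
python3 -m crank '[0,0,0,-0.001,-0.001,-0.01,90, 0,0,0,-0.001,-0.0012,-0.01,90, 0,0,0,0,0,-0.01,90, 0,0,0,0,0,-0.005,90, 0,0,0,0,0,-0.004,90,0,0,0,0,0,0,90]'
python3 -m crank '[0,0,0,0,0,-0.003,90,0,0,0,0,0,-0.002,90,0,0,0,0,0,0,90]'
python3 - <<'E'
from h import *
w=get_image('side');crop(w,255,90,355,190,6,'pics/s2.png')
E
```

```text
time_s: 2.6
position: [0.4914, -0.3352, 0.0218]
tool_rot: [[0.446, 0.895, -0.001], [0.895, -0.446, 0.001], [0.0, -0.001, -1.0]]
ft_force: [-0.3, -0.2, 0.5]
grip_width: 0.0769
time_s: 2.9
position: [0.4916, -0.3351, 0.0172]
tool_rot: [[0.446, 0.895, -0.0], [0.895, -0.446, 0.0], [0.0, -0.0, -1.0]]
ft_force: [0.0, -0.3, 0.4]
grip_width: 0.0767
```

View pics/s2.png

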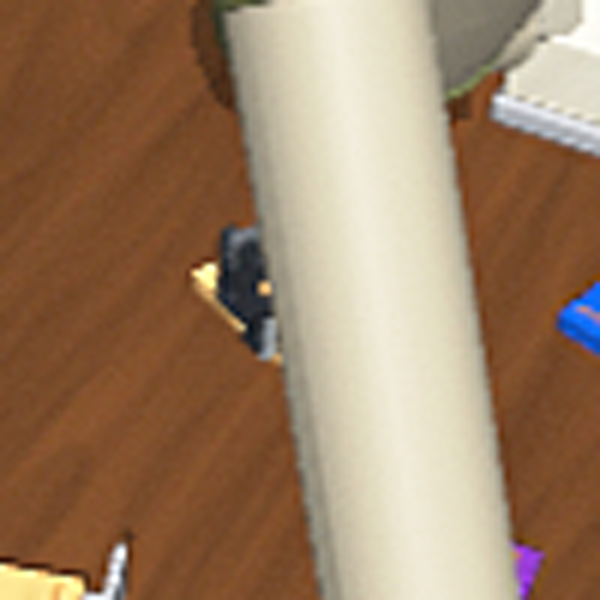

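The arm hides the contact (view 5). I'll keep feeling downward.

```bash
for i in 1 2 3; do echo; done; python3 -m crank '[0,0,0,0,0,-0.002,90,0,0,0,0,0,-0.001,90]' | grep -E "pos|force"
```

```text
position: [0.4916, -0.3352, 0.0142]
ft_force: [-0.4, 1.0, 0.1]
```

```bash
python3 -m crank '[0,0,0,0,0,-0.001,90,0,0,0,0,0,-0.001,90]' | grep -E "pos|force"
```

```text
position: [0.4917, -0.3352, 0.0123]
ft_force: [0.1, 1.1, 0.7]
```

```bash
python3 -m crank '[0,0,0,0,0,-0.001,90,0,0,0,0,0,-0.001,90]' | grep -E "pos|force"
```

```text
position: [0.4916, -0.3352, 0.0102]
ft_force: [0.1, 0.3, 0.1]
```

```bash
python3 -m crank '[0,0,0,0,0,0,60,0,0,0,0,0,0,60,0,0,0,0,0,0,60,0,0,0,0,0,0,60]' 35;python3 -m crank '[0,0,0,0,0,0.01,60,0,0,0,0,0,0.03,60,0,0,0,0,0,0.04,60,0,0,0,0,0,0,60]' 35
python3 - <<'E'
from h import *
w=get_image('wrist')
for z in(.014,.094):
  for r in bamboo(w,z):print(z,*r)
E
```

```text
time_s: 3.95
position: [0.4917, -0.3352, 0.0104]
tool_rot: [[0.446, 0.895, 0.0], [0.895, -0.446, -0.0], [-0.0, 0.0, -1.0]]
ft_force: [1.0, 0.4, 1.2]
grip_width: 0.0629
time_s: 4.35
position: [0.4933, -0.3368, 0.0958]
tool_rot: [[0.445, 0.895, 0.007], [0.895, -0.445, -0.007], [-0.003, 0.009, -1.0]]
ft_force: [0.0, -0.8, -1.7]
grip_width: 0.063
0.014 [259. 205.] [ 507.3 -342.8] [107.5 203.7] 63.7
0.094 [259. 205.] [ 478.8 -328.3] [ 66.5 126.1] 63.7
```

Board c is gripped (63 mm). Carry it over board a.

```bash
python3 -m crank '[0,0,-0.0805,0.0029,0.0348,0,60,0,0,-0.0805,0.0029,0.0348,0,60,0,0,-0.0805,0.0029,0.0348,0,60,0,0,-0.0805,0.0029,0.0348,0,60,0,0,-0.0805,0.0029,0.0348,0,60,0,0,-0.0805,0.0029,0.0348,0,60,0,0,-0.0805,0.0029,0.0348,0,60,0,0,-0.0805,0.0029,0.0348,0,60,0,0,-0.0805,0.0029,0.0348,0,60,0,0,-0.0805,0.0029,0.0348,0,60,0,0,0,0,0,0,60,0,0,0,0,0,0,60]'
python3 - <<'E'
from h import *
s=observe();R=s['tool_rot'];print(s['position'].round(4),np.degrees(np.arctan2(R[1,0],R[0,0])))
w=get_image('wrist');cv2.imwrite('pics/w3.png',w['frame'][:,:,::-1])
np.save('w3.npy',np.array(w['world_to_cam']))
E
```

```text
time_s: 5.6
position: [0.5202, 0.0133, 0.0897]
tool_rot: [[0.953, 0.301, -0.002], [0.301, -0.953, 0.0], [-0.001, -0.001, -1.0]]
ft_force: [0.1, 0.4, -1.4]
grip_width: 0.0631
[0.5202 0.0133 0.0897] 17.547366454364333
```

View pics/w3.png

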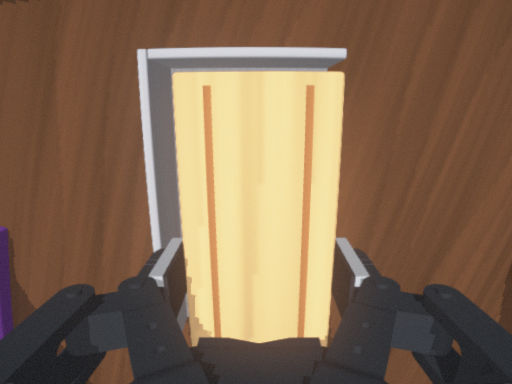

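The wrist view (6) shows c in hand over the rack, the fence corner at (139,50), the end-fence tip at (346,50), and c roughly parallel to both fences. I'll use this to refine the rack pose.

Run:
```python
from h import *
w=get_image('wrist')
P=plane(w,[[139,50],[345.5,49],[152.5,250]],.055)[:,:2]*1000;print(P.round(1))
v=P[1]-P[0];u=P[0]-P[2]
print('len',np.linalg.norm(v),'yaw end fence',np.degrees(np.arctan2(v[1],v[0])),'yaw side',np.degrees(np.arctan2(-u[0],u[1])))
th=np.radians(17.5);R=np.array([[np.cos(th),-np.sin(th)],[np.sin(th),np.cos(th)]])
print('rack origin',P[0]-R@[-50,90], P[1]-R@[50,90])
```

```text
[[438.6  85.3]
 [532.  114.7]
 [468.2 -13.6]]
len 97.88041320055007 yaw end fence 17.4987409884974 yaw side 16.646346613170742
rack origin [513.36923249  14.45285855] [511.34839337  13.81343523]
```

```bash
python3 -m crank '[0,0,0,0.002,-0.002,-0.02,60,0,0,0,0,0,-0.02,60,0,0,0,0,0,-0.008,60,0,0,0,0,0,-0.004,60,0,0,0,0,0,0,60,0,0,0,0,0,0,60]'
python3 -m crank '[0,0,0,0,0,-0.0015,60,0,0,0,0,0,-0.0012,60,0,0,0,0,0,0,60]' | grep -E "pos|force"
```

```text
time_s: 6.3
position: [0.523, 0.0105, 0.039]
tool_rot: [[0.954, 0.299, 0.001], [0.299, -0.954, -0.0], [0.001, 0.001, -1.0]]
ft_force: [-0.1, 0.1, -1.4]
grip_width: 0.0634
position: [0.5227, 0.0108, 0.0357]
ft_force: [-0.5, -0.4, -1.2]
```

```bash
python3 -m crank '[0,0,0,0,0,-0.001,60,0,0,0,0,0,0,60]' | grep -E "pos|force"
```

```text
position: [0.5226, 0.0108, 0.0346]
ft_force: [0.4, -1.0, -1.7]
```

```bash
python3 -m crank '[0,0,0,0,0,-0.0007,60,0,0,0,0,0,0,60]' | grep -E "pos|force"
```

```text
position: [0.5227, 0.0108, 0.0344]
ft_force: [-2.4, -0.6, 3.7]
```

Contact made (+5 N). Release, lift, and go to b.

```bash
python3 -m crank '[0,0,0,0,0,0,82,0,0,0,0,0,0,82,0,0,0,0,0,0,82,0,0,0,0,0,0.005,82,0,0,0,0,0,0.02,82,0,0,0,0,0,0.03,82,0,0,0.083,-0.0024,0.0297,0,90,0,0,0.083,-0.0024,0.0297,0,90,0,0,0.083,-0.0024,0.0297,0,90,0,0,0.083,-0.0024,0.0297,0,90,0,0,0.083,-0.0024,0.0297,0,90,0,0,0.083,-0.0024,0.0297,0,90,0,0,0.083,-0.0024,0.0297,0,90,0,0,0.083,-0.0024,0.0297,0,90,0,0,0.083,-0.0024,0.0297,-0.02,90,0,0,0.083,-0.0024,0.0297,-0.01,90,0,0,0,0,0,0,90,0,0,0,0,0,0,90]'
python3 - <<'E'
from h import *
s=observe();R=s['tool_rot'];print(s['position'].round(4),np.degrees(np.arctan2(R[1,0],R[0,0])))
w=get_image('wrist')
for r in bamboo(w,.014):print(*r)
t=get_image('top')
for r in bamboo(t,.038):print('top .038',*r)
E
```

```text
time_s: 8.8
position: [0.4985, 0.308, 0.059]
tool_rot: [[0.423, 0.906, -0.0], [0.906, -0.423, -0.0], [-0.0, -0.0, -1.0]]
ft_force: [-0.2, -1.0, -0.5]
grip_width: 0.0772
[0.4985 0.308  0.059 ] 64.98472252406262
[255. 204.] [497.5 307.5] [ 64.  159.1] 65.6
top .038 [152. 194.] [534.7 284.5] [64.8 73.8] 64.4
top .038 [239. 197.] [521.6  10.3] [ 68.8 159.1] 17.3
```

```bash
python3 -m crank '[0,0,0.01,-0.001,-0.0005,-0.015,90,0,0,0,0,0,-0.015,90,0,0,0,0,0,-0.01,90,0,0,0,0,0,-0.005,90,0,0,0,0,0,-0.0036,90,0,0,0,0,0,0,90,0,0,0,0,0,0,60,0,0,0,0,0,0,60,0,0,0,0,0,0,60,0,0,0,0,0,0,60]' 35
python3 -m crank '[0,0,0,0,0,0.01,60,0,0,0,0,0,0.03,60,0,0,0,0,0,0.04,60,0,0,-0.0835,0.0024,-0.0297,0.001,60,0,0,-0.0835,0.0024,-0.0297,0,60,0,0,-0.0835,0.0024,-0.0297,0,60,0,0,-0.0835,0.0024,-0.0297,0,60,0,0,-0.0835,0.0024,-0.0297,0,60,0,0,-0.0835,0.0024,-0.0297,0,60,0,0,-0.0835,0.0024,-0.0297,0,60,0,0,-0.0835,0.0024,-0.0297,0,60,0,0,-0.0835,0.0024,-0.0297,0,60,0,0,-0.0835,0.0024,-0.0297,0,60,0,0,0,0,0,0,60,0,0,0,0,0,0,60]'
python3 - <<'E'
from h import *
s=observe();R=s['tool_rot'];print(s['position'].round(4),np.degrees(np.arctan2(R[1,0],R[0,0])))
w=get_image('wrist');cv2.imwrite('pics/w4.png',w['frame'][:,:,::-1])
E
```

```text
time_s: 9.9
position: [0.498, 0.3074, 0.011]
tool_rot: [[0.414, 0.91, 0.001], [0.91, -0.414, 0.0], [0.001, 0.001, -1.0]]
ft_force: [-0.4, 0.2, 5.4]
grip_width: 0.0629
time_s: 11.4
position: [0.5215, 0.0101, 0.0916]
tool_rot: [[0.953, 0.304, -0.0], [0.304, -0.953, 0.0], [0.0, -0.0, -1.0]]
ft_force: [-0.2, 0.6, -2.2]
grip_width: 0.0628
[0.5215 0.0101 0.0916] 17.681359143148036
```

View pics/w4.png

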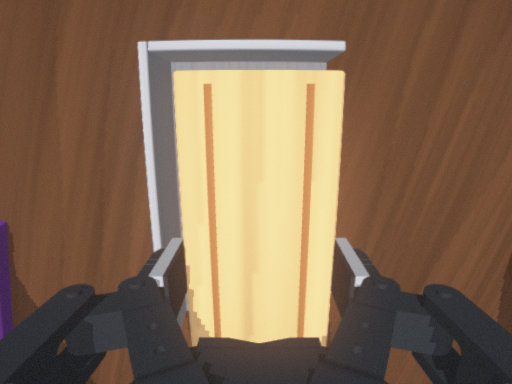

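Board b is held parallel to the fences (view 7). Lower it onto c; contact is expected near z=0.049.

```bash
python3 -m crank '[0,0,0,0.001,0.0005,-0.015,60,0,0,0,0,0,-0.014,60,0,0,0,0,0,-0.007,60,0,0,0,0,0,-0.003,60,0,0,0,0,0,-0.0015,60,0,0,0,0,0,0,60,0,0,0,0,0,0,60]' | grep -E "pos|force"
```

```text
position: [0.5228, 0.0108, 0.0512]
ft_force: [-0.6, -1.2, 0.1]
```

```bash
python3 -m crank '[0,0,0,0,0,-0.001,60,0,0,0,0,0,-0.0007,60,0,0,0,0,0,0,60]' | grep -E "pos|force"
```

```text
position: [0.5226, 0.0108, 0.0491]
ft_force: [0.2, 0.6, -1.5]
```

```bash
python3 -m crank '[0,0,0,0,0,-0.0008,60,0,0,0,0,0,0,60]' | grep -E "pos|force"
```

```text
position: [0.5227, 0.0108, 0.049]
ft_force: [-2.3, -0.0, 7.2]
```

Contact (+8 N). Release and lift clear. Then turn the jaws along the rack's y so both fingers can push the long edge.

```bash
python3 -m crank '[0,0,0,0,0,0,82,0,0,0,0,0,0,82,0,0,0,0,0,0,82,0,0,0,0,0,0.005,82,0,0,0,0,0,0.02,82,0,0,0,0,0,0.03,82,0,0,0,0,0,0.03,74,0,0,0.1425,0.005,0.0025,0,74,0,0,0.1425,0.005,0.0025,0,74,0,0,0.1425,0.005,0.0025,0,74,0,0,0.1425,0.005,0.0025,0,74,0,0,0.1425,0.005,0.0025,0,74,0,0,0.1425,0.005,0.0025,0,74,0,0,0.1425,0.005,0.0025,0,74,0,0,0.1425,0.005,0.0025,0,74,0,0,0.1425,0.005,0.0025,0,74,0,0,0.1425,0.004,0.0025,0,74,0,0,0.1425,0,0.0024,0,74,0,0,0,0,0,0,74,0,0,0,0,0,0,74]'
python3 - <<'E'
from h import *
s=observe();R=s['tool_rot'];print(s['position'].round(4),np.degrees(np.arctan2(R[1,0],R[0,0])),s['q'].round(0))
w=get_image('wrist');t=get_image('top')
for r in bamboo(t,.052):print('top',*r)
for r in bamboo(w,.052):print('w',*r)
s=get_image('side')
a=cv2.resize(s['frame'][160:240,215:295],None,fx=5,fy=5,interpolation=2)
b=cv2.resize(w['frame'],(400,300));o=np.zeros((400,800,3),np.uint8);o[:,:400]=a;o[:300,400:]=b;cv2.imwrite('pics/w5.png',o[:,:,::-1])
E
```

```text
time_s: 14.65
position: [0.5716, 0.0382, 0.1335]
tool_rot: [[-0.297, 0.955, -0.0], [0.955, 0.297, -0.0], [-0.0, -0.0, -1.0]]
ft_force: [-0.3, -0.6, -0.1]
grip_width: 0.0629
[0.5716 0.0382 0.1335] 107.3009424663276 [  -8.   30.   80.   -0.   70. -115.]
top [252. 194.] [533.5 -26.2] [73.  84.4] 14.8
w [241. 121.] [522.6  11.5] [ 65.9 160.1] 17.1
```

View pics/w5.png

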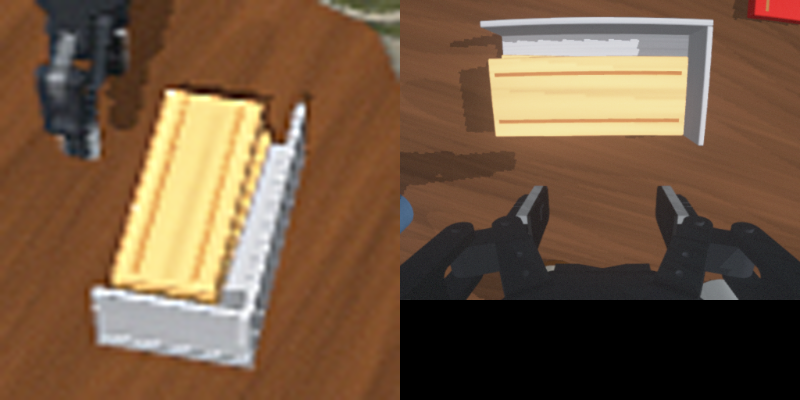

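View 8 shows the pile of three, well stacked, about 20 mm off the -x fence. The fingers are standing beside its open edge. Fix the rack reference, then lower.

```bash
python3 - <<'E'
from h import *
w=get_image('wrist')
P=plane(w,[[400.3,26],[103.5,27.5],[388,185]],.055)[:,:2]*1000;print(P.round(1))
v=P[0]-P[1];u=P[2]-P[0]
print(np.linalg.norm(v),np.linalg.norm(u),'yaw',np.degrees(np.arctan2(-v[0],v[1])),np.degrees(np.arctan2(u[1],u[0])))
th=np.radians(17.4);R=np.array([[np.cos(th),-np.sin(th)],[np.sin(th),np.cos(th)]])
for p,l in zip(P,[[-50,90],[-50,-90],[50,90]]):print(p-R@l)
E
python3 -m crank '[0,0,0,0,0,-0.03,74,0,0,0,0,0,-0.03,74,0,0,0,0,0,-0.025,74,0,0,0,0,0,-0.015,74,0,0,0,0,0,-0.01,74,0,0,0,0,0,0,74,0,0,0,0,0,0,74]' | grep -E "pos|force"
```

```text
[[437.6  85.7]
 [491.4 -84.1]
 [531.2 115.7]]
178.13219023561552 98.23227215845993 yaw 17.567632169019497 17.761581884984594
[512.2512525   14.81083603]
[512.18979133  16.749753  ]
[510.37716748  14.87318059]
position: [0.572, 0.0381, 0.0239]
ft_force: [-0.4, 0.1, -0.3]
```

```bash
python3 -m crank '[0,0,0,-0.00286,-0.0009,0,74,0,0,0,-0.00286,-0.0009,0,74,0,0,0,-0.00286,-0.0009,0,74,0,0,0,-0.00191,-0.0006,0,74,0,0,0,-0.00191,-0.0006,0,74,0,0,0,-0.00191,-0.0006,0,74]' | grep -E "pos|force"
python3 -m crank '[0,0,0,-0.00191,-0.0006,0,74,0,0,0,-0.00191,-0.0006,0,74,0,0,0,-0.00191,-0.0006,0,74]' | grep -E "pos|force"
```

```text
position: [0.5577, 0.0337, 0.0236]
ft_force: [2.2, 0.1, 0.6]
position: [0.5519, 0.0318, 0.0236]
ft_force: [2.1, 1.4, 2.8]
```

```bash
python3 -m crank '[0,0,0,-0.00191,-0.0006,0,74,0,0,0,-0.00191,-0.0006,0,74]' | grep -E "pos|force"
python3 - <<'E'
from h import *
w=get_image('wrist')
for r in bamboo(w,.052):print('w',*r)
E
```

```text
position: [0.5479, 0.0306, 0.0235]
ft_force: [3.2, 1.4, 2.5]
w [234. 172.] [510.3   7. ] [ 63.4 159.1] 18.6
```

Sliding at about 3 N with about 9 mm left. Continue.

```bash
python3 -m crank '[0,0,0,-0.00191,-0.0006,0,74,0,0,0,-0.00191,-0.0006,0,74,0,0,0,-0.00095,-0.0003,0,74,0,0,0,-0.00095,-0.0003,0,74,0,0,0,0,0,0,74]' | grep -E "pos|force"
```

```text
position: [0.5419, 0.0288, 0.0233]
ft_force: [1.9, 1.2, 2.1]
```

```bash
python3 -m crank '[0,0,0,-0.00095,-0.0003,0,74,0,0,0,0,0,0,74]' | grep -E "pos|force"
```

```text
position: [0.541, 0.0286, 0.0233]
ft_force: [3.3, 0.6, 2.1]
```

```bash
python3 -m crank '[0,0,0,-0.00048,-0.00015,0,74,0,0,0,0,0,0,74]' | grep -E "pos|force"
```

```text
position: [0.5407, 0.0284, 0.0233]
ft_force: [4.3, 0.8, 1.3]
```

```bash
python3 -m crank '[0,0,0,-0.00048,-0.00015,0,74,0,0,0,0,0,0,74]' | grep -E "pos|force"
```

```text
position: [0.5401, 0.0282, 0.0233]
ft_force: [3.5, -0.6, 1.2]
```

```bash
python3 -m crank '[0,0,0,-0.00048,-0.00015,0,74,0,0,0,0,0,0,74]' | grep -E "pos|force"
```

```text
position: [0.5396, 0.0281, 0.0233]
ft_force: [3.0, 0.9, 0.3]
```

```bash
python3 - <<'E'
from h import *
w=get_image('wrist')
for r in bamboo(w,.052):print('w',*r)
E
python3 -m crank '[0,0,0,-0.00038,-0.00012,0,74,0,0,0,0,0,0,74]' | grep -E "pos|force"
```

```text
w [226. 171.] [502.4   4.4] [ 63.3 158.5] 18.3
position: [0.5392, 0.028, 0.0233]
ft_force: [3.1, 0.5, 0.9]
```

```bash
python3 -m crank '[0,0,0,-0.00048,-0.00015,0,74,0,0,0,0,0,0,74]' | grep -E "pos|force"
```

```text
position: [0.5387, 0.0279, 0.0233]
ft_force: [3.2, 1.1, -0.1]
```

```bash
python3 -m crank '[0,0,0,-0.00048,-0.00015,0,74,0,0,0,0,0,0,74]' | grep -E "pos|force"
```

```text
position: [0.5382, 0.0277, 0.0233]
ft_force: [2.9, 0.8, -0.2]
```

```bash
python3 -m crank '[0,0,0,-0.00048,-0.00015,0,74,0,0,0,0,0,0,74]' | grep -E "pos|force"
```

```text
position: [0.5381, 0.0277, 0.0233]
ft_force: [5.3, 1.8, -1.4]
```

```bash
python3 -m crank '[0,0,0,-0.00048,-0.00015,0,74,0,0,0,0,0,0,74]' | grep -E "pos|force"
```

```text
position: [0.5382, 0.0276, 0.0234]
ft_force: [7.6, 2.1, -1.5]
```

Run:
```python
from h import *
w=get_image('wrist')
for r in bamboo(w,.052):print('w',*r)
s=get_image('side');cv2.imwrite('pics/w6.png',np.hstack([cv2.resize(w['frame'][100:300,60:460],(600,300),interpolation=2),cv2.resize(s['frame'][175:235,225:285],(200,200),interpolation=2).repeat(1,0) if 0 else cv2.resize(s['frame'][170:260,225:285],(200,300),interpolation=2)])[:,:,::-1])
```

```text
w [210. 176.] [501.3   4.1] [ 63.3 158.3] 17.5
```

View pics/w6.png

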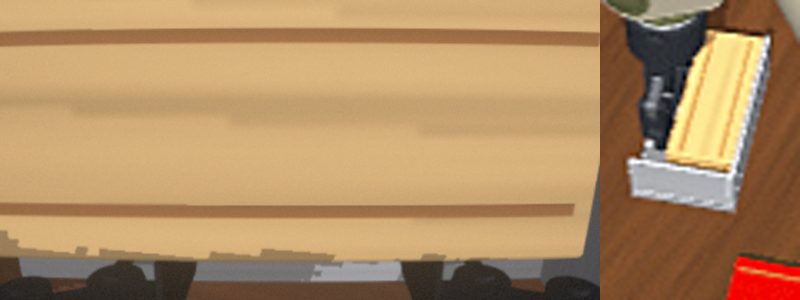

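The force rose sharply to 7.9 N, so the wall is reached, and the yaw is 17.5°. Back off, lift, and move round to the -y end with narrowed fingers.

```bash
python3 -m crank '[0,0,0,0.0057,0.0018,0,74,0,0,0,0.0057,0.0018,0,74,0,0,0,0,0,0.04,74,0,0,0,0,0,0.045,74,0,0,0,0,0,0.04,60,0,0,-0.1425,-0.001,-0.0114,0,25,0,0,-0.1425,-0.001,-0.0114,0,25,0,0,-0.1425,-0.001,-0.0114,0,25,0,0,-0.1425,-0.001,-0.0114,0,25,0,0,-0.1425,-0.001,-0.0114,0,25,0,0,-0.1425,-0.001,-0.0114,0,25,0,0,-0.1425,-0.001,-0.0114,0,25,0,0,-0.1425,-0.001,-0.0114,0,25,0,0,-0.1425,-0.001,-0.0114,0,25,0,0,-0.1425,-0.001,-0.0114,0,25,0,0,-0.1425,-0.0016,-0.0114,0,25,0,0,0,0,0,0,25,0,0,0,0,0,0,25]'
python3 - <<'E'
from h import *
w=get_image('wrist')
for r in bamboo(w,.052):print('w',*r)
s=observe();print(s['q'].round(0));cv2.imwrite('pics/w7.png',w['frame'][:,:,::-1])
E
```

```text
time_s: 20.95
position: [0.537, -0.0941, 0.1481]
tool_rot: [[0.952, 0.307, -0.001], [0.307, -0.952, 0.0], [-0.001, -0.001, -1.0]]
ft_force: [1.0, 0.1, 0.6]
grip_width: 0.0213
w [252.  82.] [508.9 -20.5] [ 64.  109.3] 17.5
[-22.  27.  84.   0.  70. -40.]
```

View pics/w7.png

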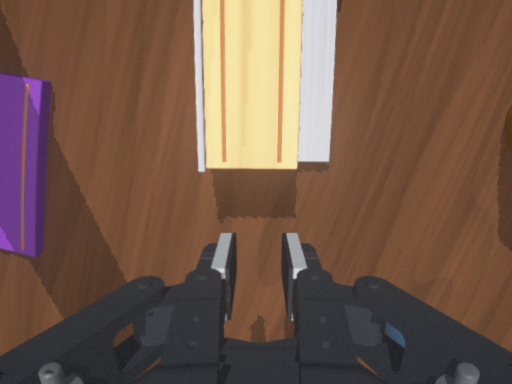

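View 10 shows the pile snug along the -x fence (inner face at u≈204, board edge at u≈205), with the open end at v≈168. Lower and push along the rack's +y.

```bash
python3 -m crank '[0,0,0,0,0,-0.03,25,0,0,0,0,0,-0.035,25,0,0,0,0,0,-0.03,25,0,0,0,0,0,-0.018,25,0,0,0,0,0,-0.008,25,0,0,0,0,0,0,25,0,0,0,-0.0009,0.00286,0,25,0,0,0,-0.0009,0.00286,0,25,0,0,0,-0.0009,0.00286,0,25,0,0,0,-0.0006,0.00191,0,25]' | grep -E "pos|force"
python3 -m crank '[0,0,0,-0.0006,0.00191,0,25,0,0,0,-0.0006,0.00191,0,25,0,0,0,-0.0006,0.00191,0,25]' | grep -E "pos|force"
```

```text
position: [0.5339, -0.0835, 0.0279]
ft_force: [-0.3, 0.0, 1.0]
position: [0.5327, -0.0786, 0.0278]
ft_force: [0.8, -3.4, 3.9]
```

```bash
python3 -m crank '[0,0,0,-0.0006,0.00191,0,25,0,0,0,-0.0006,0.00191,0,25]' | grep -E "pos|force"
```

```text
position: [0.5311, -0.0744, 0.0275]
ft_force: [2.6, -2.9, 3.3]
```

```bash
python3 -m crank '[0,0,0,-0.0006,0.00191,0,25,0,0,0,0,0,0,25]' | grep -E "pos|force"
```

```text
position: [0.5302, -0.0721, 0.0273]
ft_force: [2.6, -2.4, 2.0]
```

```bash
python3 -m crank '[0,0,0,-0.0002,0.0007,0,25,0,0,0,0,0,0,25]' | grep -E "pos|force"
```

```text
position: [0.53, -0.0716, 0.0273]
ft_force: [2.0, -2.5, 2.8]
```

```bash
python3 -m crank '[0,0,0,-0.00015,0.0005,0,25,0,0,0,0,0,0,25]' | grep -E "pos|force"
```

```text
position: [0.5299, -0.0712, 0.0273]
ft_force: [0.8, -3.6, 2.1]
```

```bash
python3 -m crank '[0,0,0,-0.00015,0.0005,0,25,0,0,0,0,0,0,25]' | grep -E "pos|force"
python3 - <<'E'
from h import *
w=get_image('wrist')
h=cv2.cvtColor(w['frame'],cv2.COLOR_RGB2HSV);cv2.imwrite('pics/w8.png',w['frame'][:,:,::-1])
for r in bamboo(w,.052):print('w',*r)
E
```

```text
position: [0.5297, -0.0707, 0.0273]
ft_force: [2.0, -3.0, 1.6]
w [243. 128.] [508.6 -18.6] [63.5 85.8] 17.5
```

```bash
python3 -m crank '[0,0,0,-0.00015,0.0005,0,25,0,0,0,0,0,0,25]' | grep -E "pos|force"
```

```text
position: [0.5296, -0.0703, 0.0273]
ft_force: [2.3, -2.9, 1.6]
```

```bash
python3 -m crank '[0,0,0,-0.00015,0.0005,0,25,0,0,0,0,0,0,25]' | grep -E "pos|force"
```

```text
position: [0.5295, -0.0698, 0.0273]
ft_force: [2.4, -5.0, 1.0]
```

```bash
python3 -m crank '[0,0,0,-0.00015,0.0005,0,25,0,0,0,0,0,0,25]' | grep -E "pos|force"
```

```text
position: [0.5295, -0.0697, 0.0273]
ft_force: [1.8, -7.6, 0.1]
```

Wall reached at 7.8 N. Back off, lift, and return to the +x side for a look and a light second nudge.

```bash
python3 -m crank '[0,0,0,0.0012,-0.0038,0,25,0,0,0,0.0012,-0.0038,0,25,0,0,0,0.001,-0.003,0.03,25,0,0,0,0,0,0.045,25,0,0,0,0,0,0.031,40,0,0,0.1425,0.0035,0.0108,0,74,0,0,0.1425,0.0035,0.0108,0,74,0,0,0.1425,0.0035,0.0108,0,74,0,0,0.1425,0.0035,0.0108,0,74,0,0,0.1425,0.0035,0.0108,0,74,0,0,0.1425,0.0035,0.0108,0,74,0,0,0.1425,0.0035,0.0108,0,74,0,0,0.1425,0.0035,0.0108,0,74,0,0,0.1425,0.0035,0.0108,0,74,0,0,0.1425,0.0035,0.0108,0,74,0,0,0.1425,0.0035,0.0108,0,74,0,0,0,0,0,0,74,0,0,0,0,0,0,74]'
python3 - <<'E'
from h import *
w=get_image('wrist');s=get_image('side')
for r in bamboo(w,.052):print('w',*r)
for r in bamboo(s,.052)[:6]:print('s',*r)
a=cv2.resize(s['frame'][170:240,220:290],(350,350),interpolation=2);b=cv2.resize(w['frame'][0:235,60:460],(450,264),interpolation=2)
o=np.zeros((350,800,3),np.uint8);o[:,:350]=a;o[:264,350:]=b;cv2.imwrite('pics/w9.png',o[:,:,::-1])
E
```

```text
time_s: 25.75
position: [0.5708, 0.039, 0.133]
tool_rot: [[-0.298, 0.955, -0.001], [0.955, 0.298, 0.0], [0.001, -0.001, -1.0]]
ft_force: [-0.1, 0.8, -0.1]
grip_width: 0.0632
w [258.  86.] [497.5  16.3] [ 63.9 159.3] 17.5
s [ 48. 378.] [673.6 736.3] [105.4  40.9] -60.6
s [258. 201.] [497.2  12.1] [ 65.9 157.8] 17.4
s [436.  39.] [  300.3 -1278.3] [484.2 839. ] 3.2
```

View pics/w9.png

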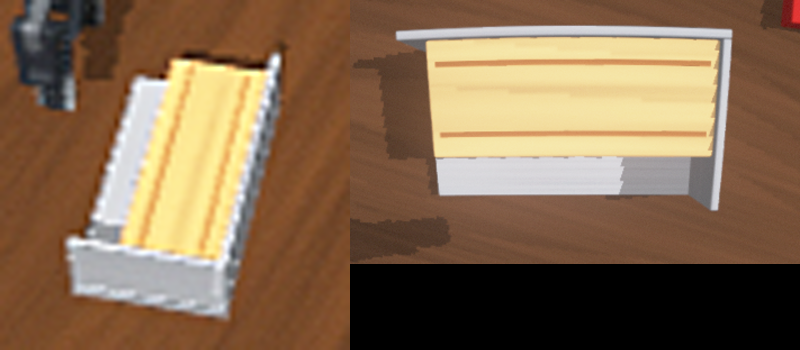

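View 11: the top board fills the corner, snug to both fences, with its centre 1 mm from the computed home and yaw 17.5°. A light second nudge will make sure the lower boards are still flush after the y push.

```bash
python3 -m crank '[0,0,0,0,0,-0.03,74,0,0,0,0,0,-0.03,74,0,0,0,0,0,-0.025,74,0,0,0,0,0,-0.015,74,0,0,0,0,0,-0.0095,74,0,0,0,0,0,0,74,0,0,0,-0.00572,-0.0018,0,74,0,0,0,-0.00572,-0.0018,0,74,0,0,0,-0.00572,-0.0018,0,74,0,0,0,-0.00477,-0.0015,0,74,0,0,0,-0.00382,-0.0012,0,74,0,0,0,-0.00286,-0.0009,0,74,0,0,0,-0.00095,-0.0003,0,74,0,0,0,-0.00095,-0.0003,0,74,0,0,0,0,0,0,74]' | grep -E "pos|force"
```

```text
position: [0.5407, 0.0294, 0.0238]
ft_force: [0.1, 0.2, -0.4]
```

```bash
python3 -m crank '[0,0,0,-0.00067,-0.0002,0,74,0,0,0,0,0,0,74]' | grep -E "pos|force"
```

```text
position: [0.5401, 0.0292, 0.0238]
ft_force: [-0.4, -0.1, -0.6]
```

```bash
python3 -m crank '[0,0,0,-0.00048,-0.00015,0,74,0,0,0,0,0,0,74]' | grep -E "pos|force"
```

```text
position: [0.5395, 0.029, 0.0238]
ft_force: [0.4, -0.2, -0.2]
```

```bash
python3 -m crank '[0,0,0,-0.00057,-0.00018,0,74,0,0,0,0,0,0,74]' | grep -E "pos|force"
```

```text
position: [0.5389, 0.0289, 0.0238]
ft_force: [0.1, -1.0, 0.4]
```

```bash
python3 -m crank '[0,0,0,-0.00048,-0.00015,0,74,0,0,0,0,0,0,74]' | grep -E "pos|force"
```

```text
position: [0.5385, 0.0287, 0.0239]
ft_force: [0.5, 0.0, 0.0]
```

```bash
python3 -m crank '[0,0,0,-0.00038,-0.00012,0,74,0,0,0,0,0,0,74]' | grep -E "pos|force"
```

```text
position: [0.5381, 0.0286, 0.0238]
ft_force: [0.5, -0.1, 0.7]
```

```bash
python3 -m crank '[0,0,0,-0.00038,-0.00012,0,74,0,0,0,0,0,0,74]' | grep -E "pos|force"
```

```text
position: [0.538, 0.0285, 0.0239]
ft_force: [0.5, 0.8, -0.2]
```

```bash
python3 -m crank '[0,0,0,-0.00038,-0.00012,0,74,0,0,0,0,0,0,74]' | grep -E "pos|force"
```

```text
position: [0.5379, 0.0284, 0.0239]
ft_force: [3.7, 2.4, -1.3]
```

Stiff contact with no sliding, so the pile is already home. Retreat clear and do a final check.

```bash
python3 -m crank '[0,0,0,0.0067,0.0021,0,74,0,0,0,0.0096,0.003,0.005,74,0,0,0,0,0,0.04,74,0,0,0,0,0,0.045,74,0,0,0,0,0,0.04,74,0,0,0,-0.01,-0.05,0.02,74,0,0,0,-0.01,-0.05,0.02,74,0,0,0,-0.01,-0.05,0.02,74,0,0,0,-0.01,-0.05,0,74,0,0,0,0,-0.05,0,74,0,0,0,0,-0.05,0,74,0,0,0,0,0,0,74,0,0,0,0,0,0,74]'
python3 - <<'E'
from h import *
t=get_image('top');s=get_image('side')
for r in bamboo(t,.052):print('t',*r)
for r in bamboo(s,.052):
    if 200<r[0][0]<300: print('s',*r)
T0=cv2.imread('pics/top0.png')[:,:,::-1];d=np.abs(T0[75:150,60:330].astype(int)-t['frame'][75:150,60:330]).max(2);print('bystander diff px',(d>40).sum())
a=cv2.resize(t['frame'][165:240,190:290],(400,300),interpolation=2);a0=cv2.resize(T0[165:240,190:290],(400,300),interpolation=2)
b=cv2.resize(s['frame'][175:240,225:290],(300,300),interpolation=2)
o=np.zeros((600,700,3),np.uint8);o[:300,:400]=a;o[300:,:400]=a0;o[:300,400:]=b;cv2.imwrite('pics/f.png',o[:,:,::-1])
E
```

```text
time_s: 30.05
position: [0.5161, -0.2533, 0.2081]
tool_rot: [[-0.299, 0.954, -0.001], [0.954, 0.299, 0.001], [0.001, -0.001, -1.0]]
ft_force: [0.1, 1.8, -0.3]
grip_width: 0.0633
t [236. 205.] [498.2  16.9] [ 63.1 159.2] 17.3
s [258. 201.] [497.1  12.1] [ 65.2 158.1] 17.9
bystander diff px 0
```

View pics/f.png

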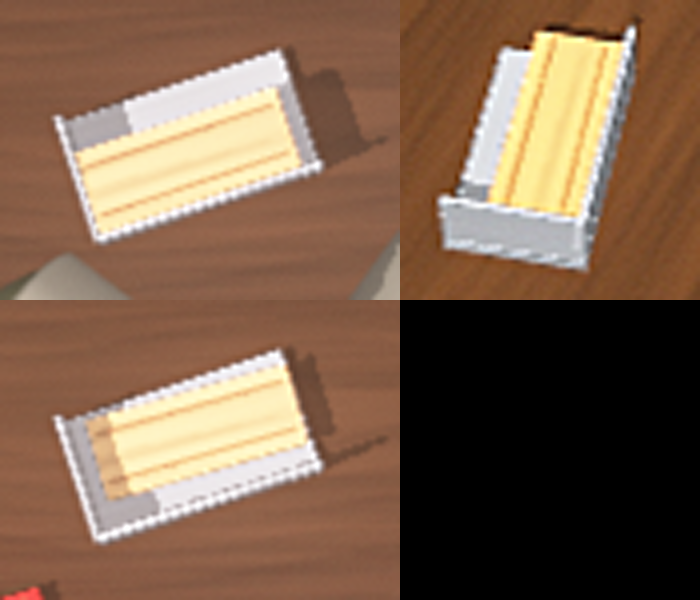

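The rack stands at the same pixels before and after, and the pile sits square in the corner. The bystander area shows no changed pixels. Handing in.

```bash
python3 -c "
from rig import *
print(close_job())"
```

```text
the job is handed in; nothing more can be done
None
```

The three bamboo boards are stacked and squared in the rack's corner, and the job is handed in at about 30 s of robot time. I placed board c on a, then b on c. Then I pushed the pile home with both fingers, first against the -x fence (about 8 N), then the +y fence (about 8 N). A light second nudge in -x met stiff contact at about 4 N with no sliding.

**Pile position:** the top view puts the top board within about 1.5 mm of the computed home, at 17.3° yaw against about 17.5° for the rack. The side view agrees in x but reads y about 4 mm lower, probably because the end fence hides part of the board from that camera.

**Rack and bystanders:** the rack appears at the same pixels before and after, and the area around the jug, jar and cup shows no changed pixels.

**Not seen directly:** the lower two boards' edges are mostly hidden. That they are flush rests on the finger contact along the pile's full height and on no lower board showing past the top one.

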